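# Tug-test the nose cap of the long round car plug

## Task

Three plugs stand nose up in spring tug stands on the bench. Take hold of the nose cap of the long one with the round nose (not the short fat plug, not the one with the flat blade nose) and pull it straight up, slowly, until it has risen about 20 mm on its spring, some 11 N; hold it there for about a second, then ease it all the way back down before letting go, so that it does not snap back. Do not pull it beyond 30 mm, and do not tug the other two plugs.

Things in the scene. Friction and masses are not known exactly. Their poses are not given: they have to be found in the camera images.
- cap_round (a point): Nose cap to tug: black, upright, round, 24 mm wide, straight sides 26 mm, top at 29 mm, then a 9 mm wide, 6 mm steel pin. Point: on its axis, 13 mm above its underside, 131 mm above table; z up. Firmly on a 21 mm wide, 48 mm long barrel in a 44 mm collar (top 70 mm above table) on an 80 mm square stand. Gauge post (14 mm wide, top 110 mm above table) 35 mm off, on its own +x side; stand yaw within 25 degrees.
- nest_round (a joint): Rise in m of that plug, cap and collar together, straight up from rest (0); stop at 0.045. Spring: 2 N preload plus 0.4 N per mm, plus about 1.7 N weight. Let go while raised, it snaps back. The collar top between the gauge post's two marks (82 and 100 mm above table) is a rise of 12 to 30 mm. The three stands form a row along y in any order, axes at least 160 mm apart.
- nest_short (a joint): Rise in m (0 at rest) of the short fat plug, not to be tugged: round black cap 38 mm wide, top 105 mm above table, on the same kind of stand and spring.
- nest_flat (a joint): Rise in m (0 at rest) of the blade-nosed plug, not to be tugged: same barrel as the plug under test but a flat rectangular 11 x 34 mm black cap, top 144 mm above table, on the same kind of stand and spring.
Mind the look-alikes: they are no part of the job. Leave any brown or orange look-alike of the part that bears nest_short alone.

How it is judged:
By the outcome, as a careful person would: the job done as asked, in the order asked, and still so for the second after the job is handed in, with the robot touching nothing.
It also fails if it takes over 35 s, if anything falls off the work surface, if the arm or the gripper's body presses on something with over 40 N, if the wrist force passes 120 N, or if a joint passes its speed limit or range.

## Robot

A 6-joint arm with a two-finger parallel gripper is mounted at the origin on the work surface. World frame = base frame: x ahead of the robot, y to its left, z up, the work surface at z = 0. Lengths are in m, angles in degrees, forces in N, time in s.
With the tool pointing down it reaches from about 0.3 to 0.75 m from the base axis. Payload 8.5 kg.
Tool frame: the origin (TCP) lies at the very end of the fingers, on their centre line; the grasp point (between the pads) lies 19 mm behind it; z points along the fingers, y is the direction in which the jaws open and shut (so a half turn about z gives the same grasp; the last joint's range is limited). The gripper opens to 85 mm and grips with 20 to 120 N. Pads are 22 mm wide; open, the fingers measure 114 mm over their backs; the gripper's body (76 mm by 85 mm) begins 54 mm behind the grasp point. The pads swing forward as they close: fully open they stand 13 mm farther back than shut.
Start: joints at [60.029, 21.807, 74.336, -0, 83.858, -12.336], TCP at [0.167, 0.524, 0.231] pointing down, gripper open.
Joint ranges: [-178.18, 178.18], [-50.72, 133.34], [12.68, 142.11], [-81.47, 261.47], [9.98, 163.14], [-165.26, 165.26]. Speed limits (degrees/s): [136.94, 136.94, 180, 180, 180, 180].

## Interface

Orientations are given as a 3x3 rotation matrix whose columns are the frame's x, y, z axes.
In Python, from rig import status, vision, env gives the robot as it stands.
- The arm moves only by the tool send_rows, never from a script. Its argument "targets" is a list of rows, each a list of 7 numbers: the shift along the tool's x, y, z in units of 50 mm (1.0 is 50 mm), then the turn, a rotation vector about the tool's x, y, z in units of 8 degrees (1.0 is 8 degrees), then the finger opening in mm, from 0 to 85.4. A call has 1 to 5 rows; each row is the pose to reach, as a shift and turn from the pose commanded when the call began, along the tool's axes at that moment; what a row does not reach only later rows make up. A row lasts 1/8 s, in which the tool goes at most 62.5 mm and 10.7 degrees, less where a joint would pass 70% of its speed; a pose out of reach is approached as far as the arm can. A call with a gripper value outside its range is refused whole. The fingers move at their own pace and stop on an object; "grip_force" is the grip in N (left out, the last holds). Time passes only in rows, so rows that repeat a pose let the fingers close. It gives the time, the measured TCP pose, the force and the opening at its end, in the units of the state.
- status.observe(): the state, without advancing time (a new reading comes with each control period).
- vision.get_image(name): name is "scene" or "top" or "wrist"; returns (picture, depth): 384x512x3 uint8, red, green, blue; 384x512 float32, m along the optical axis (not along the pixel's ray), 0 where there is no reading.
- vision.camera_model(name): a dict with "camera_matrix" (3x3 intrinsics, pixels), "view" (4x4, takes a point from world to camera coordinates); the wrist camera has in their place "T_tool_cam" (4x4, takes a point from camera to tool coordinates, whose origin is the TCP and whose axes are the flange's). Camera axes: x right, y down, z forward; pixel columns grow to the right and rows downward; lengths in m; the calibration is good to about 2 mm. A picture is of the moment at which its call begins: read the wrist's pose just before it. camera_model takes no time and is no camera call.
- env.close_job(): hands the job in, once; it reports no verdict.
Trained networks look in the newest picture that a camera, given by its name, has taken for a name from the list of things; names that differ only in an ending like _2 or _b are one class to them, and where a whole thing is asked for, a point or a joint stands for the part that bears it (a point fixed in the world has none). Each returns a list of dicts, best first, with "p" (0 to 1); they miss things now and then, are a little off and sometimes report something else, mostly with a low value. They report only what shows in the picture. A call takes as long as a camera call. They do not tell look-alikes from the thing itself.
- vision.masks_of(camera, label): "pixels" (384x512 bool, what is visible of it) and "extent" ([left, top, right, bottom] in pixels, round what is visible of it).
The state is a dict: "time_s": time; "q": joint angles; "qvel": joint speeds; "joint_efforts": joint torques, N m; "position": TCP position; "tool_rot": TCP orientation; "ft_force": force on the tool from outside, world axes, zero at the start; "wrist_torque": the same for the moment, N m; "grip_width": finger opening in m.
Only numpy, scipy, OpenCV 4.12 (cv2) and the standard library are available. Lean on these libraries where they do the work, as an engineer would, in place of code of your own. Each camera call takes 0.05 s, during which the arm holds its last target.

## Working session

There is one attempt and no reset: what is moved stays moved. The work goes in short steps, Python scripts to look and compute and a tool call to move; the robot and the scene stay as the last step left them, time stands still between calls to the robot, and variables do not carry over. Pictures are saved under pics/ and viewed, and the job is handed in when it is done.

Besides the shell and the picture viewer there is one more tool, called as name(argument=value, ...) on one line, values as JSON. send_rows: Moves the arm, as the interface text tells. Its arguments: {"type":"object","properties":{"targets":{"type":"array","items":{"type":"array","items":{"type":"number"}}},"grip_force":{"type":"number"}},"required":["targets"]}

```bash
mkdir -p pics; ls; python3 - <<'E'
from rig import status, vision, env
import cv2, numpy as np
s=status.observe()
for k in s: print(k,np.round(s[k],4).tolist())
for n in ["scene","top"]:
    im,d=vision.get_image(n); cv2.imwrite(f"pics/{n}0.png",im[:,:,::-1]); np.save(f"pics/{n}0.npy",d)
    m=vision.camera_model(n); print(n,np.round(m["camera_matrix"],1).tolist(),np.round(m["view"],3).tolist())
    for l in ["cap_round","nest_round","nest_short","nest_flat"]:
        for r in vision.masks_of(n,l): print(n,l,round(r["p"],2),r["extent"])
E
```

```text
pics
time_s 0.0
q [60.0301, 21.8394, 74.3865, 0.0016, 83.8566, -12.3379]
qvel [-0.0395, -0.0148, 0.113, -0.0292, 0.1162, -0.1237]
joint_efforts [-0.0006, -44.8451, -23.1282, -0.0002, 0.0048, -0.0]
position [0.1665, 0.5239, 0.2307]
tool_rot [[-0.953, 0.3029, -0.0007], [0.3029, 0.953, -0.0012], [0.0003, -0.0014, -1.0]]
ft_force [0.2287, -0.7197, 0.4964]
wrist_torque [-0.0575, -0.0268, 0.0301]
grip_width 0.0856
scene [[354.9, 0.0, 255.7], [0.0, 354.9, 192.2], [0.0, 0.0, 1.0]] [[-0.844, 0.536, 0.025, 0.341], [0.273, 0.468, -0.841, -0.058], [-0.463, -0.703, -0.541, 1.175], [0.0, 0.0, 0.0, 1.0]]
scene cap_round 0.76 [177.1, 189.5, 194.2, 223.7]
scene nest_round 0.58 [177.9, 188.0, 195.1, 222.5]
scene nest_short 0.98 [312.5, 233.7, 331.7, 262.1]
scene nest_short 0.93 [396.2, 236.0, 417.1, 261.3]
scene nest_short 0.82 [261.2, 204.9, 276.8, 223.2]
scene nest_short 0.73 [320.0, 195.8, 337.2, 223.6]
scene nest_short 0.68 [244.9, 252.4, 266.8, 278.1]
scene nest_flat 0.67 [188.0, 137.7, 209.5, 163.3]
top [[379.5, 0.0, 262.3], [0.0, 379.5, 190.1], [0.0, 0.0, 1.0]] [[-0.079, -0.997, -0.006, 0.086], [-0.976, 0.078, -0.203, 0.463], [0.202, -0.01, -0.979, 0.902], [0.0, 0.0, 0.0, 1.0]]
top cap_round 0.61 [260.9, 116.5, 281.5, 143.4]
top nest_round 0.6 [259.3, 115.6, 280.5, 140.8]
top nest_short 0.93 [117.8, 276.8, 138.2, 297.2]
top nest_short 0.84 [168.7, 146.5, 187.0, 166.6]
top nest_short 0.82 [227.9, 192.8, 247.2, 211.8]
top nest_short 0.64 [203.5, 250.6, 220.5, 270.5]
top nest_short 0.56 [159.3, 205.6, 180.2, 223.7]
top nest_flat 0.6 [367.5, 172.6, 392.4, 193.3]
```

```bash
python3 - <<'E'
import cv2
for n in ["scene","top"]:
    im=cv2.imread(f"pics/{n}0.png"); cv2.imwrite(f"pics/{n}0b.png",cv2.resize(im,(800,600),interpolation=cv2.INTER_CUBIC))
E
```

```text
(no output)
```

View pics/scene0b.png

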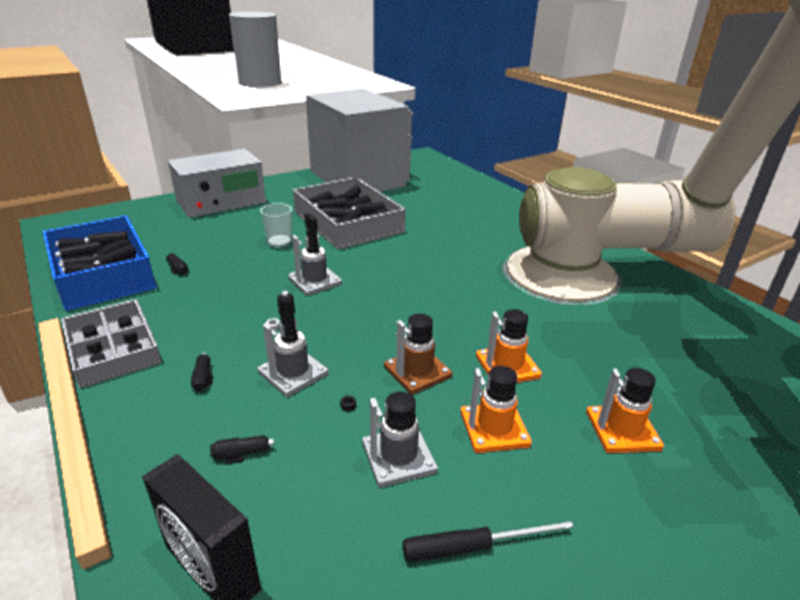

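View pics/top0b.png

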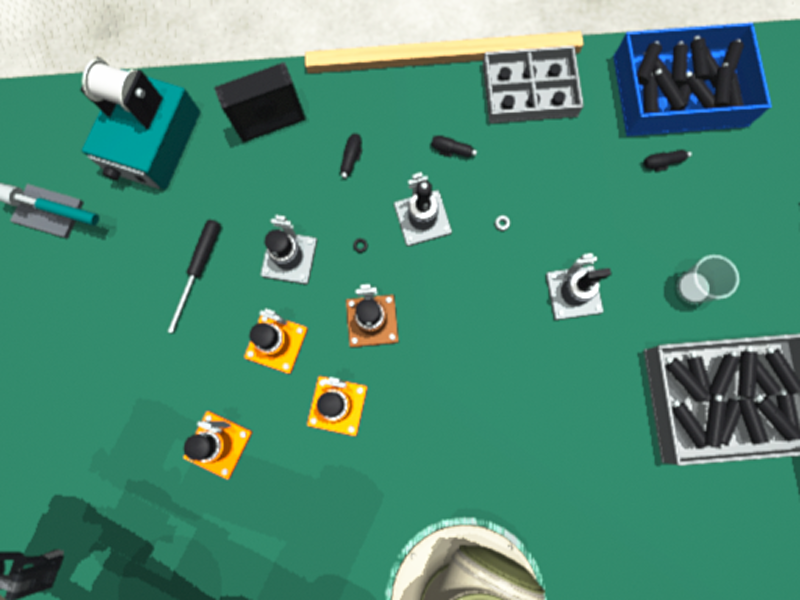

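Candidates (native top-image pixels): the grey-stand plug at (271,128), long with a round nose; the blade plug at (380,183); the short fat plug at (180,157); brown and orange look-alikes at (237,202), (170,215), (212,260) and (128,287). Loose black plugs lie on the bench at (224,98), (290,94) and (427,102). I choose (271,128), which is (185,205) in scene. Next I check it in a crop and measure it.

```bash
cat > h.py <<'E'
import numpy as np
from rig import status, vision, env
def cloud(n,d,box):
    m=vision.camera_model(n); K=m["camera_matrix"]; V=np.linalg.inv(np.array(m["view"]))
    l,t,r,b=box; v,u=np.mgrid[t:b,l:r]; z=d[t:b,l:r]; ok=z>0
    u,v,z=u[ok],v[ok],z[ok]
    P=np.stack([(u-K[0][2])/K[0][0]*z,(v-K[1][2])/K[1][1]*z,z,np.ones_like(z)])
    return (V@P)[:3].T, u, v
E
python3 - <<'E'
from h import *
import cv2
from scipy.optimize import least_squares
cr=[]
for n,box in [("scene",(160,180,215,255)),("top",(245,105,295,160))]:
    im=cv2.imread(f"pics/{n}0.png"); d=np.load(f"pics/{n}0.npy")
    l,t,r,b=box; cr.append(cv2.resize(im[t:b,l:r],(390,540),interpolation=cv2.INTER_CUBIC))
    P,u,v=cloud(n,d,box)
    gray=im[v,u].astype(float).max(1)
    for lo,hi in [(.118,.142),(.142,.16),(.074,.115),(.005,.02)]:
        k=(P[:,2]>lo)&(P[:,2]<hi)
        Q=P[k]
        if len(Q)>5: print(n,lo,hi,len(Q),Q.mean(0).round(4),Q.min(0).round(4),Q.max(0).round(4))
    k=(P[:,2]>.12)&(P[:,2]<.14); Q=P[k][:,:2]
    f=least_squares(lambda c:np.hypot(*(Q-c).T)-.012,Q.mean(0),loss='soft_l1',f_scale=.002); print("fit",n,f.x.round(4),np.abs(f.fun).mean())
    # cap top: median
cv2.imwrite("pics/crop0.png",np.hstack(cr))
# stand yaw from top: stand points
E
```

```text
scene 0.118 0.142 92 [0.6179 0.0233 0.1302] [0.6044 0.0123 0.119 ] [0.6275 0.0283 0.1416]
scene 0.142 0.16 60 [0.6167 0.0188 0.1465] [0.6053 0.0052 0.1422] [0.6264 0.0282 0.1527]
scene 0.074 0.115 251 [0.6285 0.0233 0.0931] [0.6015 0.0117 0.074 ] [0.653  0.0365 0.1149]
scene 0.005 0.02 623 [ 0.584  -0.0313  0.0114] [ 0.4363 -0.2419  0.005 ] [0.6614 0.0635 0.0199]
fit scene [0.6144 0.0144] 0.000855304921390256
top 0.118 0.142 40 [0.6048 0.0166 0.1311] [0.6011 0.0044 0.1197] [0.6149 0.0278 0.141 ]
top 0.142 0.16 76 [0.612  0.0155 0.1478] [0.602  0.0045 0.1431] [0.6229 0.0259 0.155 ]
top 0.074 0.115 129 [0.6232 0.0202 0.0951] [0.5966 0.0028 0.0741] [0.6511 0.0357 0.1143]
top 0.005 0.02 522 [0.6033 0.0168 0.0125] [ 0.5604 -0.0564  0.005 ] [0.7091 0.0781 0.02  ]
fit top [0.6137 0.0157] 0.0003885782296364719
```

View pics/crop0.png

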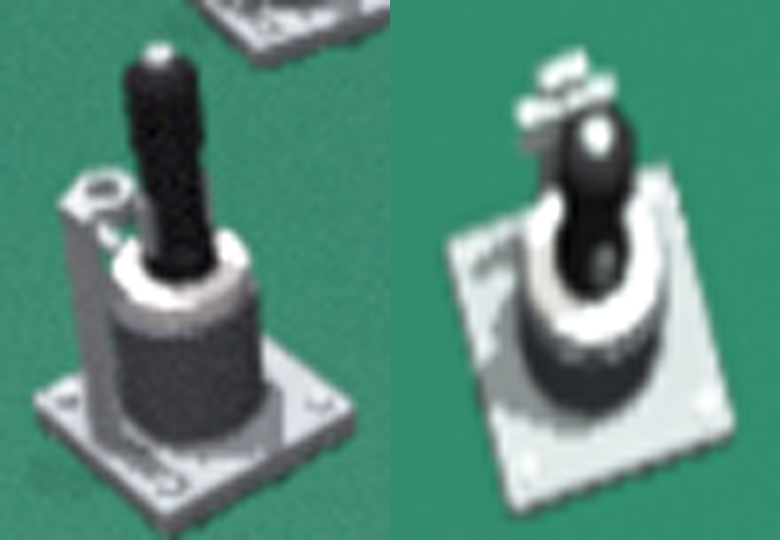

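The crop confirms it: grey stand, slim barrel, round black cap with a steel pin, and the gauge post toward +x and slightly +y. Both cameras put the axis near (0.614, 0.015). Next I get the post direction and the tool-frame shifts.

```bash
cat >> h.py <<'E'
def shift(goal,yaw_jaw=None):
    s=status.observe(); R=np.array(s["tool_rot"]); p=np.array(s["position"])
    print("t",round(s["time_s"],3),"p",p.round(4),"units",(R.T@(np.array(goal)-p)/.05).round(3), "jaw yaw",np.degrees(np.arctan2(R[1,1],R[0,1])).round(2),"F",np.round(s["ft_force"],2),"w",s["grip_width"])
    if yaw_jaw is not None:
        from scipy.spatial.transform import Rotation as Q
        a=np.radians(yaw_jaw); y=np.array([np.cos(a),np.sin(a),0]); z=np.array([0,0,-1.]); x=np.cross(y,z)
        print("turn units",(Q.from_matrix(R.T@np.stack([x,y,z],1)).as_rotvec(degrees=True)/8).round(3))
E
python3 - <<'E'
from h import *
for n,box in [("scene",(160,180,215,255)),("top",(245,105,295,160))]:
    d=np.load(f"pics/{n}0.npy"); P,u,v=cloud(n,d,box)
    c=np.array([.614,.0153])
    r=np.hypot(*(P[:,:2]-c).T)
    k=(P[:,2]>.08)&(P[:,2]<.115)&(r>.026)&(r<.045)
    e=P[k][:,:2].mean(0)-c; print(n,k.sum(),e,np.degrees(np.arctan2(e[1],e[0])))
shift([.614,.0153,.230],105)
E
```

```text
scene 78 [0.03399168 0.01038602] 16.99031603175707
top 58 [0.03038955 0.00914559] 16.748923302281412
t 0.5 p [0.1666 0.5241 0.2313] units [-11.61   -6.987   0.026] jaw yaw 72.36 F [-0.73 -0.28 -0.61] w 0.08541955484435394
turn units [-0.   -0.   -4.08]
```

send_rows(targets=[[-0.43,-0.26,0,0,0,0,85],[-1.3,-0.78,0,0,0,0,85],[-2.3,-1.38,0,0,0,0,85],[-3.3,-1.99,0,0,0,0,85],[-4.3,-2.59,0,0,0,0,85]], grip_force=60)

```text
time_s: 1.12
position: [0.3333, 0.3341, 0.2315]
tool_rot: [[-0.953, 0.303, 0.0], [0.303, 0.953, 0.0], [-0.0, 0.0, -1.0]]
ft_force: [0.8, 0.3, -0.4]
grip_width: 0.085
```

send_rows(targets=[[-1.0,-0.6,0,0,0,-0.5,85],[-2.0,-1.2,0,0,0,-1.2,85],[-3.0,-1.8,0,0,0,-2.0,85],[-4.0,-2.41,0,0,0,-2.8,85],[-4.8,-2.89,0,0,0,-3.6,85]])

```text
time_s: 1.75
position: [0.5185, 0.1232, 0.2313]
tool_rot: [[-0.981, -0.196, 0.0], [-0.196, 0.981, -0.0], [-0.0, -0.0, -1.0]]
ft_force: [0.4, 0.5, 0.4]
grip_width: 0.0853
```

```bash
python3 -c "
from h import *
shift([.614,.0153,.230],107)
print(np.round(status.observe()['q'],1))"
```

```text
t 1.75 p [0.5185 0.1232 0.2313] units [-1.45  -2.49   0.027] jaw yaw 101.31 F [0.42 0.51 0.38] w 0.08527175153923396
turn units [-0.001  0.002 -0.711]
[   0.6   20.1   77.    -0.    82.9 -100.7]
```

send_rows(targets=[[-0.5,-0.86,0,0,0,-0.3,85],[-0.95,-1.64,0,0,0,-0.7,85],[-1.35,-2.3,0,0,0,-0.7,85],[-1.45,-2.49,0.02,0,0,-0.7,85],[-1.45,-2.49,0.02,0,0,-0.7,85]])

```text
time_s: 2.38
position: [0.6123, 0.0171, 0.2299]
tool_rot: [[-0.958, -0.288, -0.001], [-0.288, 0.958, 0.0], [0.001, 0.001, -1.0]]
ft_force: [-0.3, 0.1, -0.3]
grip_width: 0.0848
```

```bash
python3 - <<'E'
from h import *
import cv2
from scipy.optimize import least_squares
s=status.observe(); p=np.array(s["position"]); R=np.array(s["tool_rot"])
im,d=vision.get_image("wrist"); cv2.imwrite("pics/w1.png",im[:,:,::-1]); np.save("pics/w1.npy",d)
m=vision.camera_model("wrist"); T=np.array(m["T_tool_cam"]); K=np.array(m["camera_matrix"])
v,u=np.nonzero(d>0); z=d[v,u]
C=np.stack([(u-K[0,2])/K[0,0]*z,(v-K[1,2])/K[1,1]*z,z,np.ones_like(z)])
P=((R@(T@C)[:3]).T+p); print(T.round(3).tolist())
r=np.hypot(P[:,0]-.614,P[:,1]-.0153)
for lo,hi in [(.12,.142),(.142,.15),(.15,.165)]:
    k=(r<.03)&(P[:,2]>lo)&(P[:,2]<hi); Q=P[k]
    if k.sum(): print(lo,k.sum(),Q.mean(0).round(4),Q.min(0).round(4),Q.max(0).round(4),u[k].mean(),v[k].mean())
k=(r<.02)&(P[:,2]>.12)&(P[:,2]<.142);Q=P[k][:,:2]
if k.sum()>5: print(least_squares(lambda c:np.hypot(*(Q-c).T)-.012,[.614,.0153],loss='soft_l1',f_scale=.002).x)
for r_ in vision.masks_of("wrist","cap_round"): print(r_["p"],r_["extent"])
shift([.614,.0153,.113],107)
E
```

```text
[[-0.001, -0.956, -0.294, 0.075], [1.0, -0.001, 0.0, 0.002], [-0.001, -0.294, 0.956, -0.143], [0.0, 0.0, 0.0, 1.0]]
0.12 250 [0.6059 0.0142 0.1299] [0.6023 0.0041 0.1202] [0.6191 0.0281 0.1418] 256.572 179.696
0.142 643 [0.6133 0.0159 0.1465] [0.603  0.0047 0.1421] [0.6265 0.028  0.1498] 255.83825816485225 195.50077760497666
0.15 117 [0.6141 0.0162 0.1527] [0.6101 0.012  0.1503] [0.6185 0.0204 0.1546] 255.66666666666666 199.45299145299145
[0.61501622 0.01645559]
0.76 [234.8, 146.7, 278.0, 210.2]
t 2.475 p [0.6119 0.018  0.2305] units [-0.025 -0.065  2.35 ] jaw yaw 106.82 F [0.33 0.24 0.37] w 0.0846910371208987
turn units [ 0.002 -0.001 -0.023]
```

View pics/w1.png

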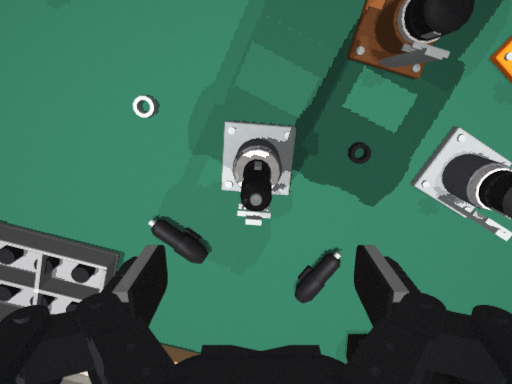

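The wrist view shows the cap centred at (256,199) between the open fingers at about (140,290) and (380,290). The post is straight below it at (255,215), so it clears both fingers. The axis is about (0.6145, 0.0162). Descending now.

send_rows(targets=[[-0.04,-0.04,0.2,0,0,0,85],[-0.04,-0.04,0.6,0,0,0,85],[-0.04,-0.04,1.0,0,0,0,85],[-0.04,-0.04,1.4,0,0,0,85],[-0.04,-0.04,1.6,0,0,0,85]])

```text
time_s: 3.1
position: [0.6143, 0.0163, 0.149]
tool_rot: [[-0.957, -0.289, -0.002], [-0.289, 0.957, 0.0], [0.002, 0.001, -1.0]]
ft_force: [1.0, 0.1, 0.4]
grip_width: 0.0851
```

send_rows(targets=[[0,0,0.25,0,0,0,70],[0,0,0.5,0,0,0,60],[0,0,0.66,0,0,0,50],[0,0,0.72,0,0,0,44],[0,0,0.72,0,0,0,40]])

```text
time_s: 3.72
position: [0.615, 0.0157, 0.1144]
tool_rot: [[-0.958, -0.288, 0.0], [-0.288, 0.958, -0.0], [-0.0, -0.0, -1.0]]
ft_force: [-0.4, 0.2, -0.7]
grip_width: 0.0398
```

```bash
python3 - <<'E'
from h import *
import cv2
shift([.6145,.0162,.113],107)
im,d=vision.get_image("wrist"); cv2.imwrite("pics/w2.png",im[:,:,::-1])
shift([.6145,.0162,.113],107)
E
```

```text
t 3.725 p [0.615  0.0157 0.1144] units [0.007 0.013 0.028] jaw yaw 106.76 F [-0.4   0.18 -0.69] w 0.039827023090478496
turn units [-0.001  0.001 -0.03 ]
t 3.775 p [0.6151 0.0157 0.1146] units [0.009 0.013 0.033] jaw yaw 106.76 F [ 0.37 -0.12  0.08] w 0.040232362465814034
turn units [-0.002  0.004 -0.03 ]
```

View pics/w2.png

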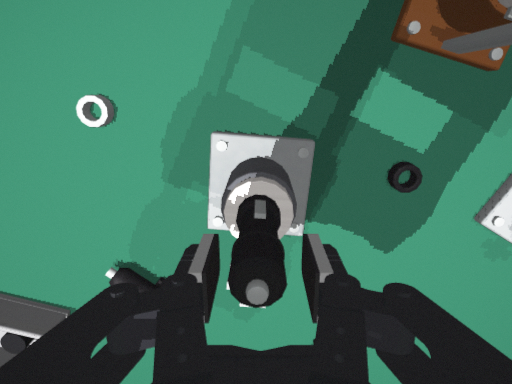

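The cap at x≈258 is centred between the pads (215 and 303). Closing.

send_rows(targets=[[0,0,0,0,0,0,32],[0,0,0,0,0,0,26],[0,0,0,0,0,0,22],[0,0,0,0,0,0,18],[0,0,0,0,0,0,15]], grip_force=60)

```text
time_s: 4.4
position: [0.6155, 0.0146, 0.1151]
tool_rot: [[-0.958, -0.288, 0.002], [-0.288, 0.958, -0.002], [-0.001, -0.002, -1.0]]
ft_force: [0.6, -5.3, 2.3]
grip_width: 0.0225
```

send_rows(targets=[[0,0,0,0,0,0,15],[0,0,0,0,0,0,15]])

```text
time_s: 4.65
position: [0.6155, 0.0146, 0.1151]
tool_rot: [[-0.958, -0.288, 0.002], [-0.288, 0.958, -0.002], [-0.001, -0.002, -1.0]]
ft_force: [0.1, -5.4, 3.1]
grip_width: 0.0224
```

send_rows(targets=[[0,-0.02,0,0,0,0,15],[0,-0.02,-0.02,0,0,0,15],[0,-0.02,-0.05,0,0,0,15],[0,-0.02,-0.08,0,0,0,15],[0,-0.02,-0.11,0,0,0,15]])

```text
time_s: 5.28
position: [0.6154, 0.0145, 0.1194]
tool_rot: [[-0.958, -0.288, -0.0], [-0.288, 0.958, -0.0], [0.0, -0.0, -1.0]]
ft_force: [4.3, -2.5, -6.2]
grip_width: 0.0228
```

send_rows(targets=[[0,0,-0.02,0,0,0,15],[0,0,-0.04,0,0,0,15],[0,0,-0.06,0,0,0,15],[0,0,-0.08,0,0,0,15],[0,0,-0.1,0,0,0,15]])

```text
time_s: 5.9
position: [0.6154, 0.0146, 0.1241]
tool_rot: [[-0.958, -0.288, -0.0], [-0.288, 0.958, -0.0], [0.0, -0.0, -1.0]]
ft_force: [4.2, -4.0, -7.8]
grip_width: 0.0226
```

send_rows(targets=[[0,0,-0.02,0,0,0,15],[0,0,-0.05,0,0,0,15],[0,0,-0.08,0,0,0,15],[0,0,-0.1,0,0,0,15],[0,0,-0.12,0,0,0,15]])

```text
time_s: 6.52
position: [0.6153, 0.0146, 0.1298]
tool_rot: [[-0.958, -0.288, -0.001], [-0.288, 0.958, -0.0], [0.001, 0.0, -1.0]]
ft_force: [5.4, -3.4, -10.3]
grip_width: 0.0226
```

send_rows(targets=[[0,0,-0.02,0,0,0,15],[0,0,-0.05,0,0,0,15],[0,0,-0.08,0,0,0,15],[0,0,-0.1,0,0,0,15]])

```text
time_s: 7.02
position: [0.6154, 0.0145, 0.1345]
tool_rot: [[-0.958, -0.288, -0.001], [-0.288, 0.958, -0.0], [0.001, 0.0, -1.0]]
ft_force: [6.1, -3.5, -11.3]
grip_width: 0.0222
```

```bash
python3 - <<'E'
from h import *
import cv2
shift([.6145,.0162,.135])
im,d=vision.get_image("scene"); np.save("pics/s2.npy",d)
cv2.imwrite("pics/s2.png",cv2.resize(im[165:265,140:240,::-1],(600,600),interpolation=cv2.INTER_CUBIC))
d0=np.load("pics/scene0.npy")
for dd in (d0,d):
    P,u,v=cloud("scene",dd,(160,170,215,255)); r=np.hypot(P[:,0]-.6148,P[:,1]-.0158)
    k=(r<.0215)&(r>.014)&(P[:,2]>.06)&(P[:,2]<.11); print(k.sum(),np.percentile(P[k,2],[50,80,90,95,99]).round(4), )
shift([.6145,.0162,.135])
E
```

```text
t 7.025 p [0.6154 0.0145 0.1345] units [ 0.007  0.037 -0.01 ] jaw yaw 106.75 F [  6.07  -3.54 -11.31] w 0.022229930177011373
109 [0.0689 0.07   0.0704 0.0708 0.0718]
122 [0.0874 0.0892 0.0898 0.0902 0.0907]
t 7.075 p [0.6153 0.0145 0.1346] units [ 0.007  0.037 -0.008] jaw yaw 106.76 F [  6.1   -3.67 -10.59] w 0.021850435250698505
```

View pics/s2.png

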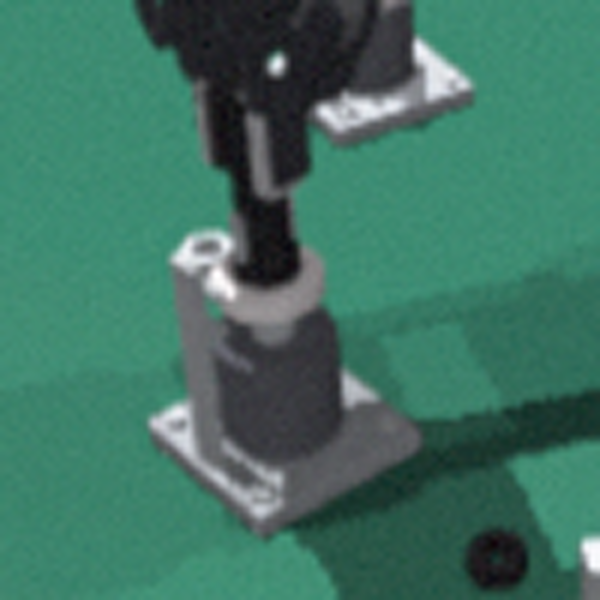

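The collar has visibly risen, with its ring at (265,280) in the crop. Depth shows it went from about 70 to 89.5 mm, a rise of about 19.5 mm, at about 11 N. Holding for about 1.1 s.

send_rows(targets=[[0,0,0,0,0,0,15],[0,0,0,0,0,0,15],[0,0,0,0,0,0,15],[0,0,0,0,0,0,15],[0,0,0,0,0,0,15]])

```text
time_s: 7.7
position: [0.6153, 0.0145, 0.1345]
tool_rot: [[-0.958, -0.288, -0.001], [-0.288, 0.958, -0.0], [0.001, 0.0, -1.0]]
ft_force: [5.8, -3.6, -11.0]
grip_width: 0.0227
```

send_rows(targets=[[0,0,0,0,0,0,15],[0,0,0,0,0,0,15],[0,0,0,0,0,0,15],[0,0,0,0,0,0,15]])

```text
time_s: 8.2
position: [0.6154, 0.0146, 0.1345]
tool_rot: [[-0.958, -0.288, -0.001], [-0.288, 0.958, -0.0], [0.001, 0.0, -1.0]]
ft_force: [4.8, -4.5, -10.5]
grip_width: 0.0224
```

send_rows(targets=[[0,0,0.02,0,0,0,15],[0,0,0.04,0,0,0,15],[0,0,0.07,0,0,0,15],[0,0,0.1,0,0,0,15],[0,0,0.13,0,0,0,15]])

```text
time_s: 8.82
position: [0.6154, 0.0145, 0.1283]
tool_rot: [[-0.958, -0.288, -0.001], [-0.288, 0.958, -0.0], [0.001, -0.0, -1.0]]
ft_force: [5.3, -4.8, -8.7]
grip_width: 0.0225
```

send_rows(targets=[[0,0,0.03,0,0,0,15],[0,0,0.06,0,0,0,15],[0,0,0.09,0,0,0,15],[0,0,0.12,0,0,0,15],[0,0,0.14,0,0,0,15]])

```text
time_s: 9.45
position: [0.6154, 0.0146, 0.1217]
tool_rot: [[-0.958, -0.288, -0.0], [-0.288, 0.958, -0.0], [0.0, -0.0, -1.0]]
ft_force: [4.0, -4.6, -6.3]
grip_width: 0.0222
```

send_rows(targets=[[0,0,0.02,0,0,0,15],[0,0,0.04,0,0,0,15],[0,0,0.06,0,0,0,15],[0,0,0.08,0,0,0,15],[0,0,0.1,0,0,0,15]])

```text
time_s: 10.07
position: [0.6154, 0.0145, 0.117]
tool_rot: [[-0.958, -0.288, 0.0], [-0.288, 0.958, -0.0], [0.0, -0.0, -1.0]]
ft_force: [2.7, -3.4, -3.6]
grip_width: 0.0222
```

send_rows(targets=[[0,0,0.02,0,0,0,15],[0,0,0.04,0,0,0,15],[0,0,0.06,0,0,0,15],[0,0,0.06,0,0,0,15]])

```text
time_s: 10.58
position: [0.6155, 0.0146, 0.1151]
tool_rot: [[-0.958, -0.288, 0.001], [-0.288, 0.958, -0.001], [-0.001, -0.001, -1.0]]
ft_force: [1.0, -4.8, 3.1]
grip_width: 0.0222
```

```bash
python3 - <<'E'
from h import *
import cv2
shift([.6145,.0162,.115])
im,d=vision.get_image("scene")
P,u,v=cloud("scene",d,(160,170,215,255)); r=np.hypot(P[:,0]-.6148,P[:,1]-.0158)
k=(r<.0215)&(r>.014)&(P[:,2]>.06)&(P[:,2]<.11); print(k.sum(),np.percentile(P[k,2],[50,80,90,95,99]).round(4), )
shift([.6145,.0162,.115])
E
```

```text
t 10.575 p [0.6155 0.0146 0.1151] units [0.009 0.037 0.001] jaw yaw 106.76 F [ 0.96 -4.78  3.14] w 0.022195882057837582
110 [0.0689 0.0701 0.0706 0.071  0.0827]
t 10.625 p [0.6155 0.0146 0.115 ] units [0.009 0.037 0.   ] jaw yaw 106.76 F [ 0.69 -4.97  4.53] w 0.021858230205103496
```

Seated: z is back at 0.115, the force is +3 N (resting on the stop), and the collar is at 70 mm. Releasing.

send_rows(targets=[[0,0,0,0,0,0,26],[0,0,0,0,0,0,34],[0,0,0,0,0,0,42],[0,0,0,0,0,0,55],[0,0,0,0,0,0,60]])

```text
time_s: 11.25
position: [0.6152, 0.0149, 0.1143]
tool_rot: [[-0.957, -0.288, -0.0], [-0.288, 0.957, 0.0], [0.0, 0.0, -1.0]]
ft_force: [0.1, 0.5, 0.3]
grip_width: 0.06
```

send_rows(targets=[[0,0,0,0,0,0,60],[0,0,-0.2,0,0,0,60],[0,0,-0.5,0,0,0,60],[0,0,-0.9,0,0,0,60],[0,0,-1.3,0,0,0,60]])

```text
time_s: 11.88
position: [0.6154, 0.0147, 0.1812]
tool_rot: [[-0.957, -0.288, 0.001], [-0.288, 0.957, -0.0], [-0.001, -0.001, -1.0]]
ft_force: [0.5, 0.2, 0.0]
grip_width: 0.0601
```

send_rows(targets=[[0,0,-0.4,0,0,0,60],[0,0,-0.8,0,0,0,60],[0,0,-1.1,0,0,0,60],[0,0,-1.2,0,0,0,60],[0,0,-1.2,0,0,0,60]])

```text
time_s: 12.5
position: [0.6152, 0.0148, 0.2393]
tool_rot: [[-0.958, -0.288, -0.0], [-0.288, 0.958, -0.0], [0.0, -0.0, -1.0]]
ft_force: [0.2, -1.0, 0.4]
grip_width: 0.06
```

```bash
python3 - <<'E'
from h import *
import cv2
im,d=vision.get_image("scene")
cv2.imwrite("pics/s3.png",cv2.resize(im[:,:,::-1],(800,600),interpolation=cv2.INTER_CUBIC))
P,u,v=cloud("scene",d,(160,170,215,255)); r=np.hypot(P[:,0]-.6148,P[:,1]-.0158)
k=(r<.0215)&(r>.014)&(P[:,2]>.06)&(P[:,2]<.11); print(k.sum(),np.percentile(P[k,2],[50,80,90,95,99]).round(4), )
shift([.6145,.0162,.115])
E
```

```text
111 [0.0688 0.0702 0.0706 0.071  0.0759]
t 12.55 p [0.615  0.0148 0.2388] units [0.    0.029 2.476] jaw yaw 106.77 F [ 0.64 -0.18 -0.12] w 0.06005128296816262
```

View pics/s3.png

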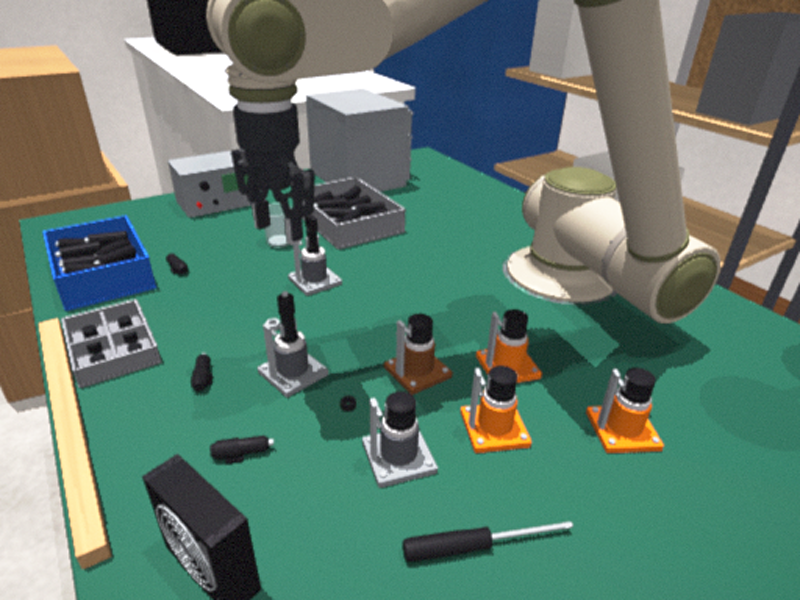

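The picture shows the tested plug seated at (288,340) and the gripper clear above it. The other plugs, at (313,250) and (400,430), are unmoved.

```bash
python3 -c "
from rig import env
print(env.close_job())"
```

```text
the job is handed in; nothing more can be done
None
```

I pulled the long round-nosed plug straight up about 19.5 mm, held it for a little over a second, eased it back down onto its seat, and only then let go. I handed the job in at about 12.6 s.

- **Pull:** at the top, the wrist force read about 11 N. The collar top in the scene depth image went from about 70 mm to about 89.5 mm, between the two gauge marks. Tool height agreed at about 19.5 mm.
- **Lowering:** before release the collar was back at about 70 mm, and the force had turned to about +3 N, so the plug was resting on its stop. The collar was still at 70 mm after release.
- **Side load:** the grip sat about 1 mm off centre, which put up to about 7 N sideways on the cap. The cap showed no slip.
- **Last checks:** the arm is clear above the plug, with about zero force on it. The other two plugs and the look-alikes look unmoved in the final picture. No check failed.

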